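# Push the row of vial carriers up to the end stop

## Task

Four vial carriers stand in a touching row in the metal lane. Push on the rear carrier with the fingertips to slide the whole row along the lane as one train, at an easy pace and without breaking it up, until the front carrier is fully home against the upright steel end stop and no gaps are left. Do not lift or tip the carriers, leave the jar, the measuring cylinder, the screw cap and the pen alone, and finish with the hand clear.

Things in the scene. Friction and masses are not known exactly. Their poses are not given: they have to be found in the camera images.
- track: Fixed aluminium lane on the table, 300 mm long along its own y (level). Origin: its centre, at table height; z up. Channel floor 8 mm above the table, 47 mm wide; low side walls, tops 18 mm above the table (59 mm over both). The stop stands at one end (+y or -y), a flat lip 6 mm high and 20 mm long at the other. Flat feet, 8 mm high, reach 46 mm from the centre line.
- stop: Fixed, rigid steel block across one end of the lane: 20 mm along the lane (own y), 72 mm across, 44 mm tall. Origin: centre of its underside, at table height, on the lane's centre line 160 mm from the lane's centre. Its face towards the carriers is 10 mm from its origin: the front carrier is home with its origin 30 mm from the stop's, the others 40 mm apart behind it.
- block_a: One of four like grey carrier blocks in a touching row in the lane, in order a, b, c, d (a or d is next to the stop: compare positions). 40 mm along the lane (own y), 44 mm wide, 40 mm tall, 0.06 to 0.13 kg. A capped amber vial, 24 mm across, is fixed in it and rises 26 mm above its top. Origin: centre of its underside, 8 mm above the table; z up.
- block_b: One of four like grey carrier blocks in a touching row in the lane, in order a, b, c, d (a or d is next to the stop: compare positions). 40 mm along the lane (own y), 44 mm wide, 40 mm tall, 0.06 to 0.13 kg. A capped amber vial, 24 mm across, is fixed in it and rises 26 mm above its top. Origin: centre of its underside, 8 mm above the table; z up.
- block_c: One of four like grey carrier blocks in a touching row in the lane, in order a, b, c, d (a or d is next to the stop: compare positions). 40 mm along the lane (own y), 44 mm wide, 40 mm tall, 0.06 to 0.13 kg. A capped amber vial, 24 mm across, is fixed in it and rises 26 mm above its top. Origin: centre of its underside, 8 mm above the table; z up.
- block_d: One of four like grey carrier blocks in a touching row in the lane, in order a, b, c, d (a or d is next to the stop: compare positions). 40 mm along the lane (own y), 44 mm wide, 40 mm tall, 0.06 to 0.13 kg. A capped amber vial, 24 mm across, is fixed in it and rises 26 mm above its top. Origin: centre of its underside, 8 mm above the table; z up.
- jar: Bystander: capped glass jar, 64 mm across, 85 mm tall, standing beyond the lane as seen from the robot. Origin: centre of its underside.
- cylinder: Bystander: glass measuring cylinder, 206 mm tall, foot 68 mm across, tube 32 mm, standing beyond the lane. Origin: centre of its underside.
- cap: Bystander: loose red screw cap, 32 mm across, 14 mm high, on the robot's side of the lane. Origin: centre of its underside.
- pen: Bystander: marker pen lying along its own y, from 45 mm behind its origin to 90 mm ahead of it, 13 mm thick, on the robot's side of the lane. Origin: on its underside.
There are look-alikes about, which are no part of the job. Of the things that look like the stop, the smallest one is meant. What is shaped like the block_c but yellow is not meant.

How it is judged:
At the end, for the whole second after the job is handed in: The front carrier stands within 3 mm of touching the stop, each carrier behind it within a further 1 mm of touching the next (so the rear one at most 6 mm short of its place), all four flat in the lane, upright (0.08 rad) and at rest (((horizontal distance between block_a and stop below 0.033 m and horizontal distance between block_b and stop below 0.074 m and horizontal distance between block_c and stop below 0.115 m and horizontal distance between block_d and stop below 0.156 m) or (horizontal distance between block_d and stop below 0.033 m and horizontal distance between block_c and stop below 0.074 m and horizontal distance between block_b and stop below 0.115 m and horizontal distance between block_a and stop below 0.156 m)) and z of each of block_a, block_b, block_c, block_d in the frame of track below 0.011 m and angle between each of block_a, block_b, block_c, block_d's own z axis and vertical below 0.08 rad and linear speed of each of block_a, block_b, block_c, block_d below 0.01 m/s).
It fails at once if the row was broken up: a gap of more than 8 mm opened between two neighbouring carriers (horizontal distance between block_a and block_b above 0.048 m or horizontal distance between block_b and block_c above 0.048 m or horizontal distance between block_c and block_d above 0.048 m).
It fails at once if a carrier was lifted more than 6 mm or tipped more than 0.3 rad (z of any of block_a, block_b, block_c, block_d in the frame of track above 0.014 m or angle between any of block_a, block_b, block_c, block_d's own z axis and vertical above 0.3 rad).
It fails at once if the carriers were shot along faster than 0.3 m/s (linear speed of any of block_a, block_b, block_c, block_d above 0.3 m/s).
It fails at once if a bystander was moved more than 15 mm (distance of any of jar, cylinder, cap, pen from where it was at the start of the episode above 0.015 m).
It also fails if it takes over 38 s, if anything falls off the work surface, if the arm or the gripper's body presses on something with over 40 N, if the wrist force passes 120 N, or if a joint passes its speed limit or range.

## Robot

A 6-joint arm with a two-finger parallel gripper is mounted at the origin on the work surface. World frame = base frame: x ahead of the robot, y to its left, z up, the work surface at z = 0. Lengths are in m, angles in rad, forces in N, time in s.
With the tool pointing down it reaches from about 0.375 to 0.9 m from the base axis. Payload 3.1 kg.
Tool frame: the origin (TCP) lies midway between the tips of the shut fingers; the grasp point (between the pads) lies 19 mm behind it; z points along the fingers, y is the direction in which the jaws open and shut (so a half turn about z gives the same grasp; the last joint's range is limited). The gripper opens to 87 mm and grips with 3 to 60 N. Pads are 19 mm wide; open, the fingers measure 117 mm over their backs; the gripper's body (75 mm by 190 mm) begins 51 mm behind the grasp point.
Start: joints at [0.943, 0.527, 1.433, -0, 1.181, -0.178], TCP at [0.272, 0.563, 0.223] pointing down, gripper open.
Joint ranges: [-3.08, 3.08], [-0.75, 2.2], [0.22, 2.44], [-1.43, 4.57], [0, 2.65], [-2.85, 2.85]. Speed limits (rad/s): [2.79, 2.79, 3.14, 3.14, 3.14, 3.14].

## Interface

Orientations are given as a unit quaternion [x, y, z, w].
In Python, from rig import robot gives the robot as it stands.
- The arm moves only by the tool move_arm, never from a script. Its argument "rows" is one flat list of numbers, 7 for each row, row after row: the shift along the world's x, y, z in mm, then the turn, a rotation vector about the world's x, y, z in rad, then the closure, from 0 (fully open) to 1 (shut). A call has 1 to 12 rows; each row shifts and turns the commanded pose from where the row before left it; what a row does not reach is not made up. A row lasts 1/10 s, in which the tool goes at most 50 mm and 8.59 degrees, less where a joint would pass 70% of its speed; a pose out of reach is approached as far as the arm can. A call with a gripper value outside its range is refused whole. The fingers move at their own pace and stop on an object; "grip_force" is the grip in N (left out, the last holds). Time passes only in rows, so rows that do not move let the fingers close. It gives the time, the measured TCP pose, the force and the opening at its end, in the units of the state.
- robot.get_obs(): the state, without advancing time (a new reading comes with each control period).
- robot.camera(name): name is "scene" or "top" or "wrist"; returns a dict with "color" (480x640x3 uint8, red, green, blue), "z_map" (480x640 float32, m along the optical axis (not along the pixel's ray), 0 where there is no reading), "camera_matrix" (3x3 intrinsics, pixels), "distortion" ([k1, k2, p1, p2, k3] as OpenCV has them; the pictures are not rectified), "R" (3x3) and "t" (3): a world point X has camera coordinates R X + t; the wrist camera has in their place "tool_from_camera" (4x4, takes a point from camera to tool coordinates, whose origin is the TCP and whose axes are the flange's). Camera axes: x right, y down, z forward; pixel columns grow to the right and rows downward; lengths in m; the calibration is good to about 2 mm. A picture is of the moment at which its call begins: read the wrist's pose just before it.
- robot.hand_in(): hands the job in, once; it reports no verdict.
Trained networks look in the newest picture that a camera, given by its name, has taken for a name from the list of things; names that differ only in an ending like _2 or _b are one class to them, and where a whole thing is asked for, a point or a joint stands for the part that bears it (a point fixed in the world has none). Each returns a list of dicts, best first, with "conf" (0 to 1); they miss things now and then, are a little off and sometimes report something else, mostly with a low value. They report only what shows in the picture. A call takes as long as a camera call. They do not tell look-alikes from the thing itself.
- robot.search_frame(camera, thing): "at" ([column, row] in pixels, amid what is visible of it).
- robot.spot_point(camera, thing): "at" ([column, row] in pixels: a listed point, or the origin of a listed thing).
The state is a dict: "time": time; "q": joint angles; "joint_velocities": joint speeds; "joint_torque": joint torques, N m; "position": TCP position; "tool_rot": TCP orientation; "ft_force": force on the tool from outside, world axes, zero at the start; "moment": the same for the moment, N m; "grip_width": finger opening in m.
Only numpy, scipy, OpenCV 4.12 (cv2) and the standard library are available. Lean on these libraries where they do the work, as an engineer would, in place of code of your own. Each camera call takes 0.05 s, during which the arm holds its last target.

## Working session

There is one attempt and no reset: what is moved stays moved. The work goes in short steps, Python scripts to look and compute and a tool call to move; the robot and the scene stay as the last step left them, time stands still between calls to the robot, and variables do not carry over. Pictures are saved under pics/ and viewed, and the job is handed in when it is done.

Besides the shell and the picture viewer there is one more tool, called after "Emit:" as name(argument=value, ...) on one line, values as JSON. move_arm: Moves the arm, as the interface text tells. Its arguments: {"type":"object","properties":{"rows":{"type":"array","items":{"type":"number"}},"grip_force":{"type":"number"}},"required":["rows"]}

```bash
mkdir -p pics; ls; python3 - <<'E'
from rig import robot
import cv2
for n in ("scene","top"):
    c=robot.camera(n); cv2.imwrite(f"pics/{n}0.png",c["color"][:,:,::-1])
    print(n,c["camera_matrix"].round(1).tolist(),c["distortion"],c["R"].round(3).tolist(),c["t"])
    for t in ("stop","block_a","track","jar","cylinder","cap","pen"):
        print(t,[(d["at"],round(d["conf"],2)) for d in robot.spot_point(n,t)])
o=robot.get_obs();print(o)
E
```

```text
pics
scene [[570.9, 0.0, 305.4], [0.0, 570.9, 235.2], [0.0, 0.0, 1.0]] [-0.08654212  0.          0.          0.          0.        ] [[-0.173, 0.985, 0.008], [0.669, 0.123, -0.733], [-0.723, -0.121, -0.68]] [ 0.09656827 -0.35638608  1.34805655]
stop [([454.7, 331.9], 0.83), ([460.6, 243.8], 0.76), ([402.4, 273.8], 0.56), ([321.2, 251.8], 0.39)]
block_a [([348.1, 251.3], 0.98), ([167.9, 250.3], 0.88), ([297.2, 244.0], 0.78), ([275.9, 233.7], 0.69), ([340.9, 186.3], 0.63), ([322.0, 252.5], 0.58), ([400.7, 271.7], 0.19)]
track [([303.1, 249.3], 0.67)]
jar [([355.8, 322.3], 0.7), ([295.5, 241.3], 0.42), ([402.6, 269.6], 0.38)]
cylinder [([222.1, 294.0], 0.72)]
cap [([348.2, 213.4], 0.54)]
pen [([266.6, 196.2], 0.62)]
top [[478.6, 0.0, 321.7], [0.0, 478.6, 236.5], [0.0, 0.0, 1.0]] [0.04525155 0.         0.         0.         0.        ] [[-0.028, -1.0, 0.012], [-0.988, 0.026, -0.154], [0.154, -0.016, -0.988]] [0.01758007 0.58758957 0.58802915]
stop [([152.6, 170.3], 0.95), ([208.0, 245.8], 0.84), ([141.6, 310.8], 0.7)]
block_a [([295.8, 390.4], 0.92), ([303.5, 254.7], 0.79), ([332.4, 261.
[... 236 characters left out ...]
63.6, 261.9], 0.61)]
{'time': 0.8, 'q': array([ 9.42533139e-01,  5.27451615e-01,  1.43271763e+00,  1.87965910e-06,
        1.18140351e+00, -1.78512165e-01]), 'joint_velocities': array([-0.00107283,  0.00112775,  0.00082771, -0.0010003 ,  0.00076232,
       -0.00150736]), 'joint_torque': array([ 5.60353801e-04, -4.39953947e+01, -1.76978356e+01,  6.35146257e-02,
        5.04058285e-02, -1.77114174e-05]), 'position': array([0.2716747 , 0.56283144, 0.22257253]), 'tool_rot': array([2.22985357e-01, 9.74821794e-01, 9.49253554e-06, 3.10598542e-06]), 'ft_force': array([-0.14900536, -0.68159951,  0.1297661 ]), 'moment': array([ 0.00653367,  0.02145919, -0.0156926 ]), 'grip_width': 0.08714752415118963}
```

View pics/scene0.png

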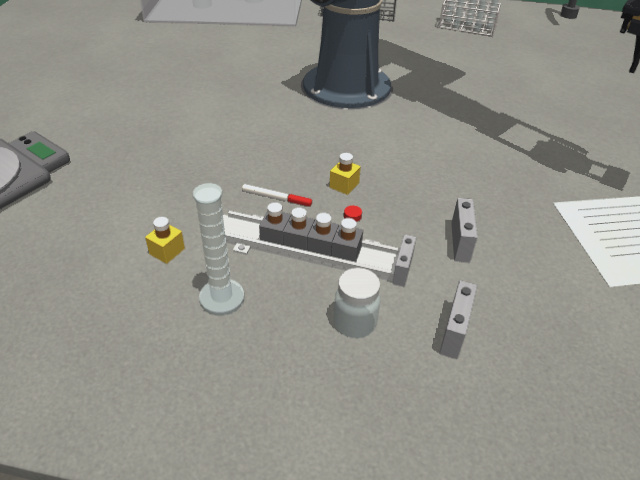

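View pics/top0.png

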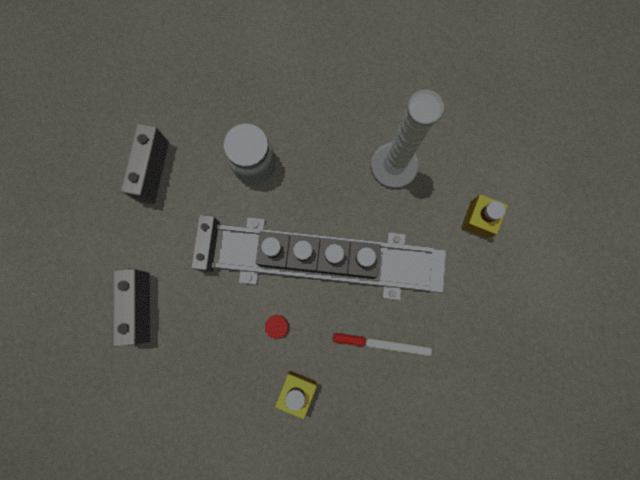

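Seen in the pictures:

- **Carriers:** the grey row is at top (271..366, 247..258), and the lane runs to image right, which is −y.
- **Stop candidates (top):** (205,243), small and on the lane end, which is the one meant. The larger ones at (146,162) and (125,307) are look-alikes.
- **Carrier candidates:** the yellow ones at (487,215) and (296,396) are not meant.

Next I'll measure and crop.

```bash
cat > h.py <<'E'
import numpy as np,cv2
def ray(c,p):
    u=cv2.undistortPoints(np.array([[p]],float),c["camera_matrix"],c["distortion"])[0,0]
    d=np.array([u[0],u[1],1.]); return d
def plane(c,p,z):
    d=c["R"].T@ray(c,p); o=-c["R"].T@c["t"]; return o+d*(z-o[2])/d[2]
def depth(c,p):
    z=np.median(c["z_map"][int(p[1])-1:int(p[1])+2,int(p[0])-1:int(p[0])+2]); return c["R"].T@(ray(c,p)*z-c["t"])
E
python3 - <<'E'
from rig import robot
from h import *
c=robot.camera("top"); s=robot.camera("scene")
for n,p,z in [("vial",(271,247),.074),("vial",(303,250.5),.074),("vial",(335,254),.074),("vial",(366.5,258),.074),
 ("stop",(205,243),.044),("lookstopA",(146,162),.044),("lookB",(125,307),.044),("cap",(277,327),.014),("penR",(430,352),.0065),("penL",(335,339),.0065),("jar",(246,145),.085),("cyltop",(425,107),.206),("cylfoot",(391,165),.005),("yel",(494,212),.066),("lip end",(444,270),.006)]:
    print(n,plane(c,p,z).round(4),depth(c,p).round(4))
for p in [(274.5,209),(298.5,214),(323.5,219.5),(348.5,225.5)]: print("scene vial",plane(s,p,.074).round(4),depth(s,p).round(4))
I=c["color"][190:330,170:470,::-1]; I=cv2.convertScaleAbs(cv2.resize(I,None,fx=2.6,fy=2.6,interpolation=cv2.INTER_CUBIC),alpha=1.4)
cv2.imwrite("pics/crop1.png",I)
w=robot.camera("wrist"); print(w["tool_from_camera"].round(3))
E
```

```text
vial [0.5718 0.066  0.074 ] [0.5717 0.0659 0.0744]
vial [0.5663 0.0259 0.074 ] [0.5663 0.0259 0.0739]
vial [ 0.5607 -0.0142  0.074 ] [ 0.5608 -0.0142  0.0736]
vial [ 0.5546 -0.0536  0.074 ] [ 0.5546 -0.0535  0.0742]
stop [0.5835 0.1552 0.044 ] [0.5834 0.155  0.045 ]
lookstopA [0.6957 0.2346 0.044 ] [0.6908 0.2292 0.059 ]
lookB [0.5035 0.2557 0.044 ] [0.5032 0.2501 0.0584]
cap [0.4711 0.0646 0.014 ] [0.4712 0.0644 0.0155]
penR [ 0.432  -0.1411  0.0065] [ 0.4325 -0.1398  0.0123]
penL [ 0.4526 -0.0133  0.0065] [ 0.453  -0.013   0.0131]
jar [0.702 0.095 0.085] [0.7021 0.095  0.0847]
cyltop [ 0.6943 -0.1056  0.206 ] [ 0.6942 -0.1055  0.2061]
cylfoot [ 0.6959 -0.1022  0.005 ] [ 0.6831 -0.0951  0.0465]
yel [ 0.6107 -0.2211  0.066 ] [ 0.6106 -0.2209  0.0666]
lip end [ 0.5423 -0.1681  0.006 ] [ 0.5424 -0.1683  0.0053]
scene vial [ 0.5611 -0.0497  0.074 ] [ 0.5605 -0.0498  0.0735]
scene vial [ 0.5661 -0.0103  0.074 ] [ 0.5652 -0.0105  0.0733]
scene vial [0.5718 0.03   0.074 ] [0.5706 0.0298 0.0729]
scene vial [0.5786 0.0696 0.074 ] [0.5787 0.0696 0.0741]
[[-0.    -0.952 -0.307  0.085]
 [ 1.    -0.    -0.     0.001]
 [-0.    -0.307  0.952 -0.162]
 [ 0.     0.     0.     1.   ]]
```

View pics/crop1.png

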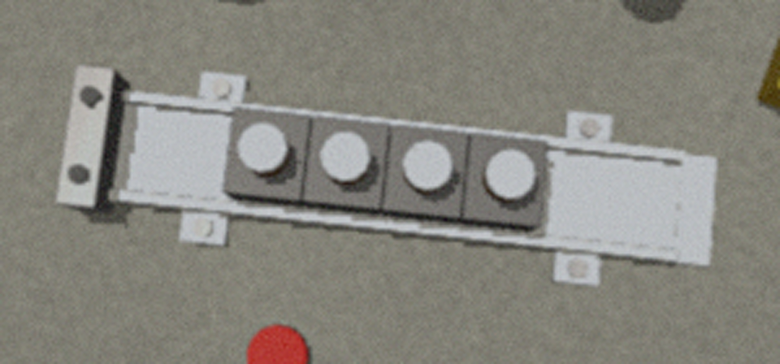

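The crop confirms the choice: the small stop with its two screw holes sits on the lane's left end, four grey carriers touch, and the pushing side is the right (−y) end. The lane heading is about 0.144 rad from +y towards +x, with about 60 mm to travel. The two cameras differ by about 6 mm in x, so I'll refine with the wrist camera.

Emit:
move_arm(rows=[17,-42,0,0,0,0.0255,1,17,-42,0,0,0,0.0255,1,17,-42,0,0,0,0.0255,1,17,-42,0,0,0,0.0255,1,17,-42,0,0,0,0.0255,1,17,-42,0,0,0,0.0255,1,17,-42,0,0,0,0.0255,1,17,-42,0,0,0,0.0255,1,17,-42,0,0,0,0.0255,1,17,-42,0,0,0,0.0255,1,17,-42,0,0,0,0.0255,1,17,-42,0,0,0,0.0255,1])

```text
time: 2.15
position: [0.4763, 0.057, 0.2229]
tool_rot: [0.071, 0.997, 0.0, 0.0]
ft_force: [1.4, 1.1, 0.4]
grip_width: 0.0025
```

Emit:
move_arm(rows=[18,-43,0,0,0,0,1,18,-43,0,0,0,0,1,18,-43,0,0,0,0,1,18,-43,0,0,0,0,1,0,-2,0,0,0,0,1,0,0,0,0,0,0,1])

```text
time: 2.75
position: [0.5476, -0.1162, 0.2222]
tool_rot: [0.073, 0.997, 0.0, -0.0]
ft_force: [0.4, 0.5, -0.4]
grip_width: 0.0002
```

```bash
python3 - <<'E'
from rig import robot
from h import *
from scipy.spatial.transform import Rotation as R
o=robot.get_obs(); w=robot.camera("wrist"); cv2.imwrite("pics/w1.png",w["color"][:,:,::-1])
T=np.eye(4);T[:3,:3]=R.from_quat(o["tool_rot"]).as_matrix();T[:3,3]=o["position"];W=T@w["tool_from_camera"]
np.savez("w.npz",W=W,**{k:w[k] for k in("color","z_map","camera_matrix","distortion")})
print(o["position"],R.from_quat(o["tool_rot"]).as_matrix().round(3)[:,1],o["grip_width"],o["time"],o["q"].round(3))
for t in("block_a","stop"): print([(d["at"],round(d["conf"],2)) for d in robot.search_frame("wrist",t)])
E
```

```text
[ 0.54763961 -0.1161935   0.22224551] [0.146 0.989 0.001] 0.00021342249427829755 2.75 [-0.409  0.44   1.598  0.     1.104 -1.833]
[([471.0, 23.3], 0.92), ([233.3, 283.7], 0.67), ([472.9, 213.8], 0.66), ([433.8, 213.4], 0.66), ([387.1, 215.2], 0.61), ([512.8, 211.6], 0.57)]
[([588.1, 211.3], 0.61)]
```

View pics/w1.png

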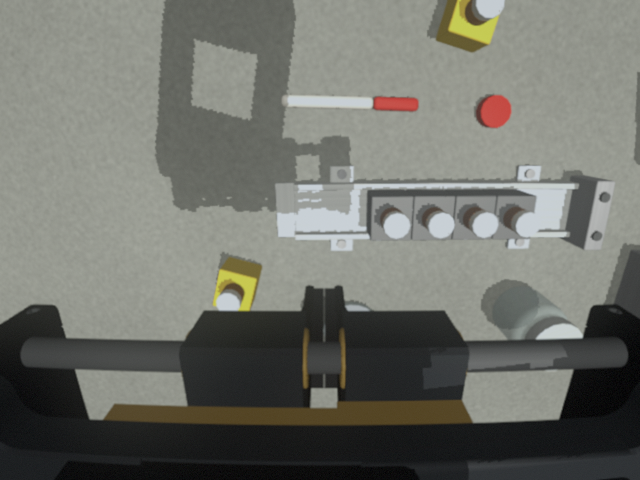

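The wrist view shows the lane level in the picture. The row's vial tops run from (397,222) to (520,218), the stop is at (590,212), and the rear face is at column ~370.

```bash
python3 - <<'E'
import numpy as np
from h import *
f=dict(np.load("w.npz"));W=f["W"];Wi=np.linalg.inv(W);f["R"]=Wi[:3,:3];f["t"]=Wi[:3,3]
for n,p,z in [("v",(398,224),.074),("v",(440.5,223),.074),("v",(484.5,222),.074),("v",(525,221),.074),("rear top near",(371,192),.048),("rear top far",(370,238),.048),("stop",(599,216),.044),("floor",(320,210),.008)]:
    print(n,plane(f,p,z).round(4),depth(f,p).round(4))
E
```

```text
v [ 0.5542 -0.0496  0.074 ] [ 0.5541 -0.0496  0.0742]
v [ 0.5588 -0.0116  0.074 ] [ 0.5589 -0.0115  0.0737]
v [0.5636 0.0282 0.074 ] [0.5636 0.0283 0.0739]
v [0.568  0.0658 0.074 ] [0.568  0.0657 0.0741]
rear top near [ 0.5271 -0.0676  0.048 ] [ 0.5316 -0.065   0.0242]
rear top far [ 0.5718 -0.0734  0.048 ] [ 0.5722 -0.0733  0.0468]
stop [0.584  0.1604 0.044 ] [0.5839 0.1602 0.0443]
floor [ 0.546  -0.1191  0.008 ] [ 0.5459 -0.1191  0.0082]
```

Emit:
move_arm(rows=[0,0,-40,0,0,0,1,0,0,-40,0,0,0,1,0,0,-40,0,0,0,1,0,0,-30,0,0,0,1,0,0,-20,0,0,0,1,0,0,-15,0,0,0,1,0,0,-10,0,0,0,1,0,0,-6,0,0,0,1,0,0,0,0,0,0,1])

```text
time: 3.8
position: [0.5475, -0.1144, 0.0214]
tool_rot: [0.071, 0.997, 0.0, -0.0]
ft_force: [0.2, 0.0, -0.0]
grip_width: 0.0004
```

```bash
python3 - <<'E'
from rig import robot
import cv2
for n in("top","wrist"):
    c=robot.camera(n); I=c["color"]
    if n=="top": I=cv2.resize(I[150:350,150:480],None,fx=2.3,fy=2.3)
    cv2.imwrite(f"pics/{n}2.png",I[:,:,::-1])
o=robot.get_obs();print(o["position"],o["ft_force"],o["time"])
E
```

```text
[ 0.54813689 -0.11501974  0.0222227 ] [ 0.98271403 -0.94081835 -0.05687237] 3.9
```

View pics/wrist2.png

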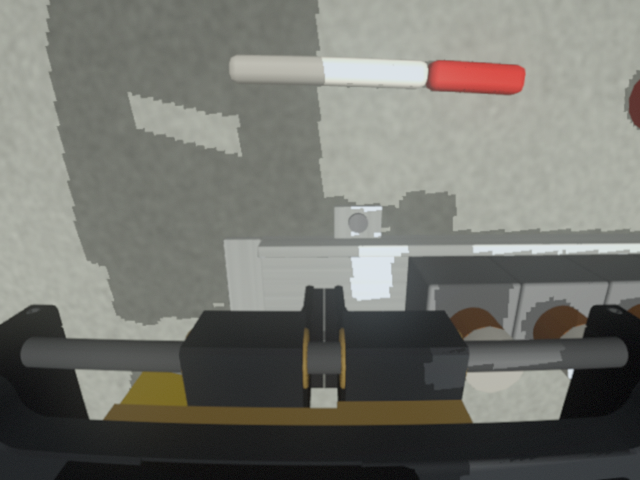

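View pics/top2.png

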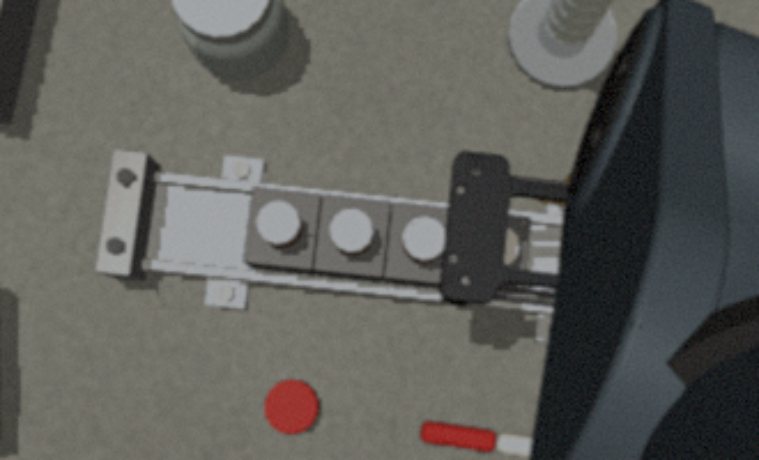

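The wrist view shows the shut fingers in the lane at (325,300), behind the row's rear face (column ~408). The top crop shows the gripper bar above the vials, all clear, so I'll approach slowly and push.

Emit:
move_arm(rows=[0.8,5.5,0,0,0,0,1,0.8,5.5,0,0,0,0,1,0.8,5.5,0,0,0,0,1,0.3,2,0,0,0,0,1,0.3,2,0,0,0,0,1,0.3,2,0,0,0,0,1,0.3,2,0,0,0,0,1,0.3,2,0,0,0,0,1,0.3,2,0,0,0,0,1,0.3,2,0,0,0,0,1,0.3,2,0,0,0,0,1,0.3,2,0,0,0,0,1])

```text
time: 5.1
position: [0.5529, -0.0808, 0.0215]
tool_rot: [0.072, 0.997, -0.0, 0.0]
ft_force: [-0.4, -2.5, -0.2]
grip_width: 0.0002
```

```bash
python3 - <<'E'
from rig import robot
import cv2
for n in("top","wrist"):
    c=robot.camera(n); I=c["color"]
    if n=="top": I=cv2.resize(I[150:350,150:480],None,fx=2.3,fy=2.3)
    cv2.imwrite(f"pics/{n}3.png",I[:,:,::-1])
o=robot.get_obs();print(o["position"],o["ft_force"],o["time"])
E
```

```text
[ 0.55285598 -0.08061872  0.02155923] [ 0.3301919  -0.3531867  -0.65899916] 5.2
```

View pics/wrist3.png

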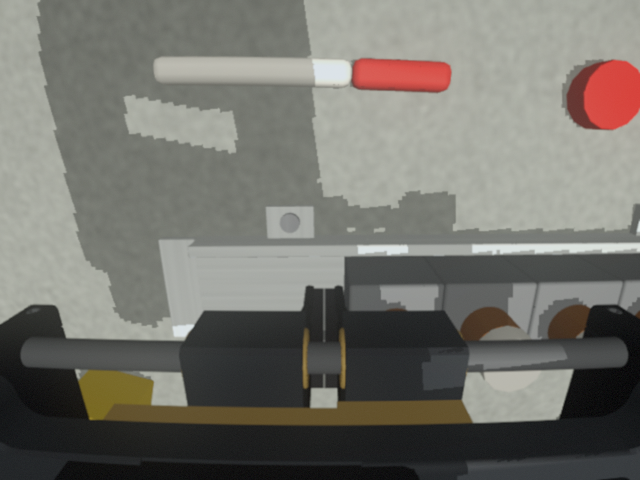

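View pics/top3.png

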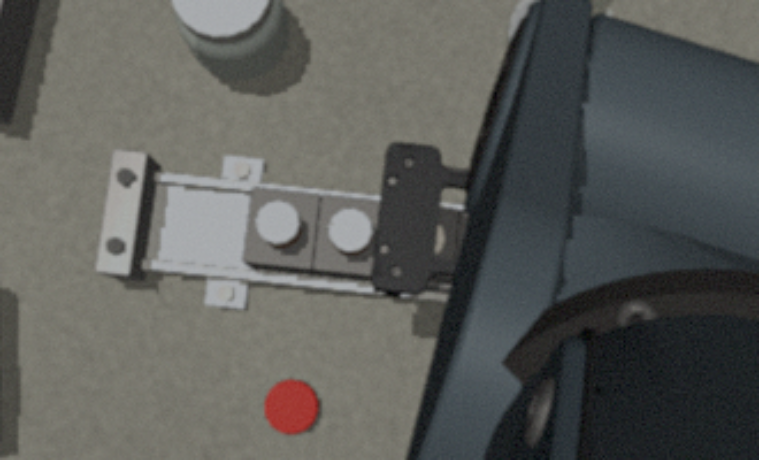

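The fingertips have just reached the rear face (finger edge ~343, block edge ~345 in the wrist view), with about 2.5 N contact. I'll push on at 35 mm/s.

Emit:
move_arm(rows=[0.3,2,0,0,0,0,1,0.4,3,0,0,0,0,1,0.5,3.5,0,0,0,0,1,0.5,3.5,0,0,0,0,1,0.5,3.5,0,0,0,0,1,0.5,3.5,0,0,0,0,1,0.5,3.5,0,0,0,0,1,0.5,3.5,0,0,0,0,1,0.5,3.5,0,0,0,0,1,0.5,3.5,0,0,0,0,1,0.4,3,0,0,0,0,1,0.3,2,0,0,0,0,1])

```text
time: 6.4
position: [0.5582, -0.0423, 0.0215]
tool_rot: [0.072, 0.997, 0.0, -0.0]
ft_force: [-0.3, -2.4, 0.1]
grip_width: 0.0004
```

```bash
python3 - <<'E'
from rig import robot
import cv2
for n in("top","scene"):
    c=robot.camera(n); I=c["color"]
    I=cv2.resize(I[150:350,150:480],None,fx=2.3,fy=2.3)
    cv2.imwrite(f"pics/{n}4.png",I[:,:,::-1])
o=robot.get_obs();print(o["position"],o["ft_force"],o["time"])
E
```

```text
[ 0.55816669 -0.04215727  0.0215436 ] [-0.10398986 -0.58584635  0.32756606] 6.5
```

View pics/scene4.png

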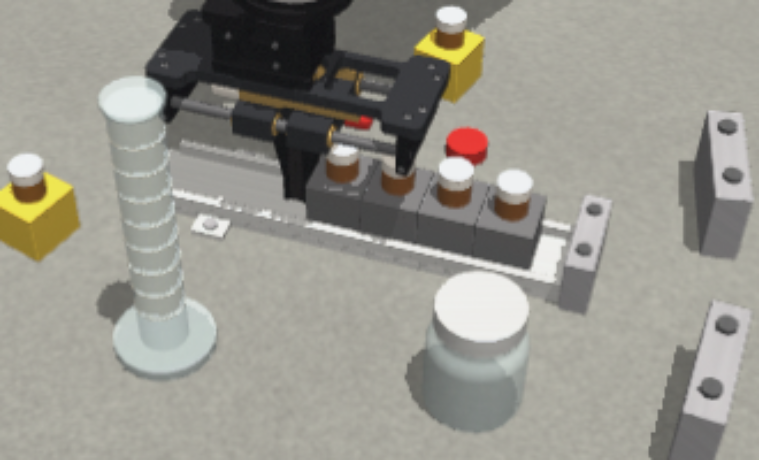

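View pics/top4.png

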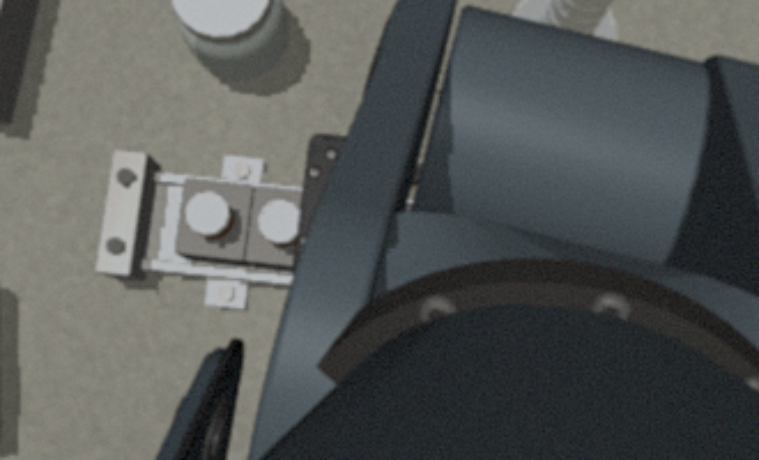

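The row is still touching, and about 20 mm remain to the stop. Slowing down.

Emit:
move_arm(rows=[0.3,2,0,0,0,0,1,0.3,2,0,0,0,0,1,0.3,2,0,0,0,0,1,0.3,2,0,0,0,0,1,0.3,2,0,0,0,0,1,0.3,2,0,0,0,0,1,0.3,2,0,0,0,0,1,0.2,1.5,0,0,0,0,1,0.2,1,0,0,0,0,1])

```text
time: 7.4
position: [0.5607, -0.026, 0.0215]
tool_rot: [0.072, 0.997, -0.0, -0.0]
ft_force: [0.2, -1.8, 0.6]
grip_width: 0.001
```

```bash
python3 - <<'E'
from rig import robot
import cv2
from h import *
for n in("top","scene"):
    c=robot.camera(n); I=c["color"]
    I=cv2.resize(I[200:300,180:330] if n=="top" else I[180:300,280:430],None,fx=5,fy=5)
    cv2.imwrite(f"pics/{n}5.png",I[:,:,::-1])
o=robot.get_obs();print(o["position"],o["ft_force"],o["time"])
E
```

```text
[ 0.56071923 -0.02588119  0.02153406] [ 0.69516296 -1.21240144  0.10533953] 7.5
```

View pics/scene5.png

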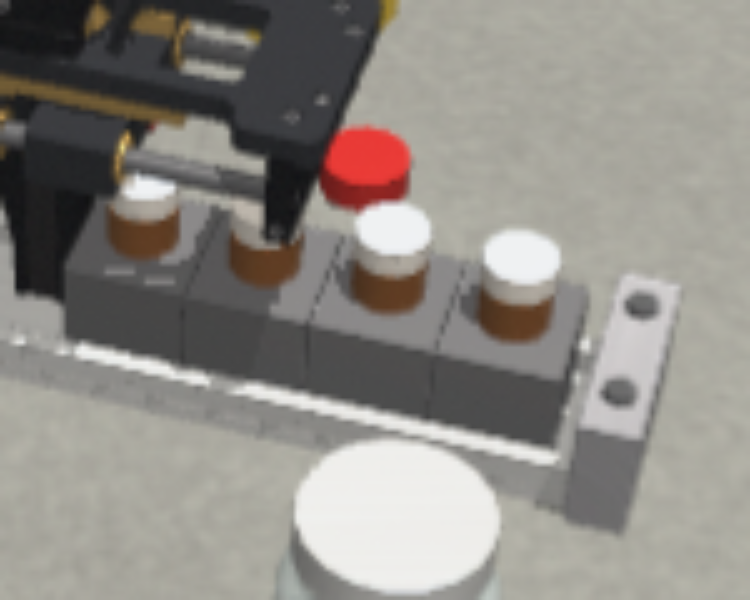

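View pics/top5.png

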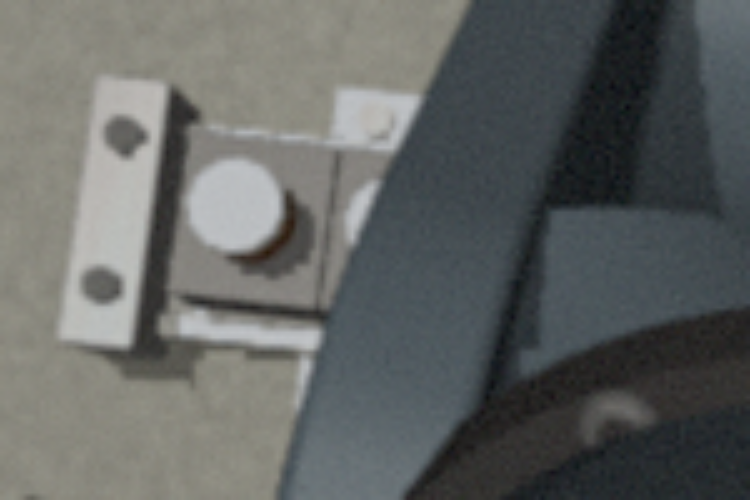

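About 6 mm is left between the front carrier and the stop. Creeping on at 10 mm/s while watching the force.

Emit:
move_arm(rows=[0.15,1,0,0,0,0,1,0.15,1,0,0,0,0,1,0.15,1,0,0,0,0,1,0.15,1,0,0,0,0,1,0.15,1,0,0,0,0,1])

```text
time: 8.0
position: [0.5615, -0.0211, 0.0215]
tool_rot: [0.072, 0.997, -0.0, -0.0]
ft_force: [-0.7, -1.2, -0.2]
grip_width: 0.0005
```

Emit:
move_arm(rows=[0.15,1,0,0,0,0,1,0.15,1,0,0,0,0,1])

```text
time: 8.2
position: [0.5617, -0.0191, 0.0215]
tool_rot: [0.072, 0.997, -0.0, -0.0]
ft_force: [-0.7, -1.6, -0.1]
grip_width: 0.0009
```

Emit:
move_arm(rows=[0.1,0.7,0,0,0,0,1,0.1,0.7,0,0,0,0,1])

```text
time: 8.4
position: [0.5621, -0.0185, 0.0216]
tool_rot: [0.071, 0.997, -0.001, 0.0]
ft_force: [-1.0, -7.3, 0.1]
grip_width: 0.0005
```

Emit:
move_arm(rows=[0.1,0.7,0,0,0,0,1,0.1,0.7,0,0,0,0,1])

```text
time: 8.6
position: [0.5625, -0.0184, 0.0217]
tool_rot: [0.071, 0.997, -0.002, 0.0]
ft_force: [-1.9, -11.6, 0.1]
grip_width: 0.0002
```

```bash
python3 - <<'E'
from rig import robot
import cv2
c=robot.camera("scene"); I=c["color"]
I=cv2.resize(I[180:300,280:430],None,fx=5,fy=5)
cv2.imwrite(f"pics/scene6.png",I[:,:,::-1])
o=robot.get_obs();print(o["position"],o["ft_force"],o["time"])
E
```

```text
[ 0.56249605 -0.01846659  0.02169747] [ -1.52989188 -10.07799219  -0.16270634] 8.65
```

View pics/scene6.png

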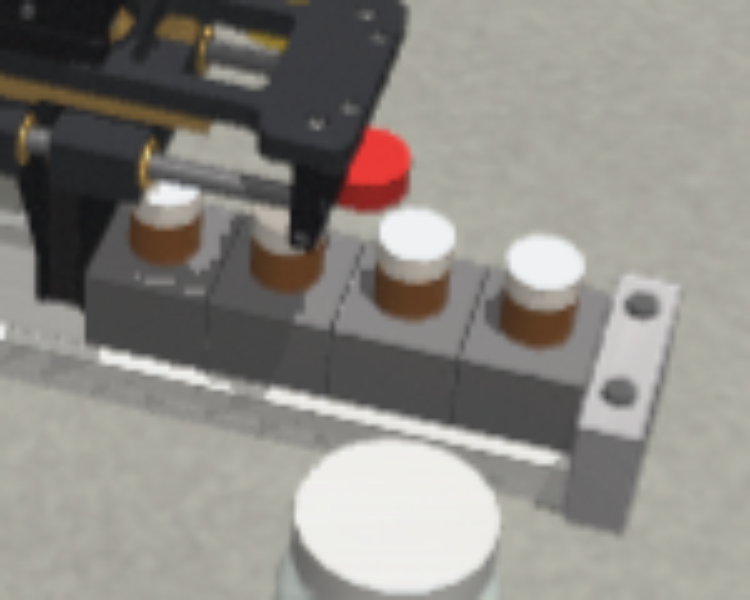

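The push force rose to about 12 N with the TCP halted, and the view shows the front carrier against the stop with no gaps. I'll back straight off, then lift.

Emit:
move_arm(rows=[-0.15,-1,0,0,0,0,1,-0.3,-2,0,0,0,0,1,-0.6,-4,0,0,0,0,1,-1,-7,0,0,0,0,1,-1,-7,0,0,0,0,1,-1,-7,0,0,0,0,1,-1,-7,0,0,0,0,1,0,0,10,0,0,0,1,0,0,30,0,0,0,1,0,0,40,0,0,0,1,0,0,40,0,0,0,1,0,0,40,0,0,0,1])

```text
time: 9.85
position: [0.5567, -0.0512, 0.1837]
tool_rot: [0.072, 0.997, 0.0, 0.0]
ft_force: [0.6, -0.5, 0.0]
grip_width: 0.0002
```

Emit:
move_arm(rows=[-10,0,40,0,0,0,1,-20,-30,10,0,0,0,1,-20,-40,0,0,0,0,1,-20,-40,0,0,0,0,1,-20,-40,0,0,0,0,1,-20,-40,0,0,0,0,1,0,-40,0,0,0,0,1,0,-40,0,0,0,0,1,0,-20,0,0,0,0,1,0,0,0,0,0,0,1])

```text
time: 10.85
position: [0.4471, -0.3439, 0.2319]
tool_rot: [0.073, 0.997, -0.001, 0.001]
ft_force: [-0.4, 0.4, 0.2]
grip_width: 0.0004
```

```bash
python3 - <<'E'
from rig import robot
import cv2
from h import *
a=[]
for n in("top","scene"):
    c=robot.camera(n); I=c["color"]; np.savez(n+"7.npz",**{k:c[k] for k in("color","z_map","camera_matrix","distortion","R","t")})
    a.append(cv2.resize(I[200:300,180:380] if n=="top" else I[190:290,240:440],None,fx=3,fy=3,interpolation=cv2.INTER_CUBIC))
    cv2.imwrite(f"pics/full{n}7.png",I[:,:,::-1])
cv2.imwrite("pics/final7.png",np.vstack(a)[:,:,::-1])
o=robot.get_obs();print(o["position"],o["ft_force"],o["time"])
E
```

```text
[ 0.44669787 -0.33998934  0.23138759] [-0.83626769  0.53083369 -0.24407647] 10.95
```

View pics/final7.png

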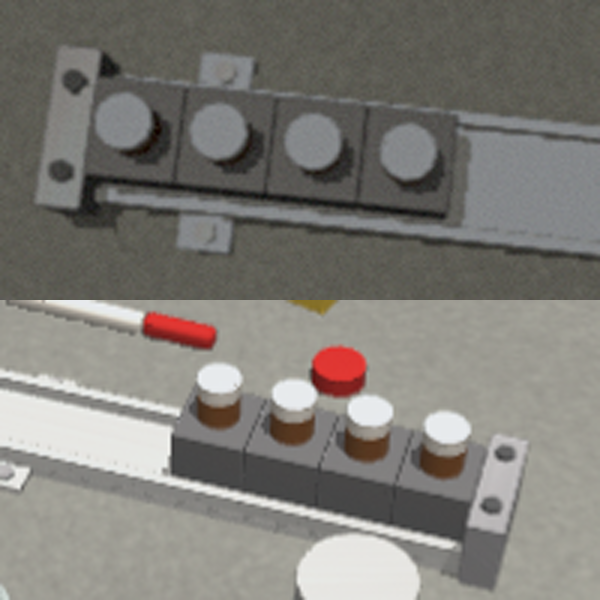

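View pics/fulltop7.png

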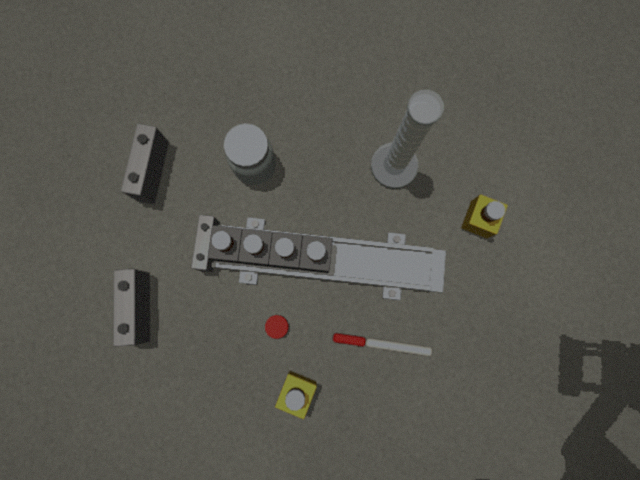

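The row stands tight at the stop at top (222..316, 240..251) and the bystanders are unmoved. One numeric check of the spacing follows.

```bash
python3 - <<'E'
from h import *
c=dict(np.load("top7.npz")); o=(180,200); k=3
s=np.mean([plane(c,(180+x/3,200+y/3),.044) for x,y in((74,80),(61,170))],axis=0)
v=[plane(c,(180+x/3,200+y/3),.074) for x,y in((124,123),(219,132),(313,142),(408,152))]
print("top",[round(np.hypot(*(p-s)[:2]),4) for p in v],[round(np.hypot(*(v[i+1]-v[i])[:2]),4) for i in range(3)])
c=dict(np.load("scene7.npz"))
f=lambda x,y,z:plane(c,(240+x/3,190+(y-300)/3),z)
s=(f(505,453,.044)+f(491,505,.044))/2
v=[f(x,y,.074) for x,y in((446,426),(370,410),(294,395),(219,379))]
print("scene",[round(np.hypot(*(p-s)[:2]),4) for p in v],[round(np.hypot(*(v[i+1]-v[i])[:2]),4) for i in range(3)])
E
```

```text
top [np.float64(0.0308), np.float64(0.0706), np.float64(0.1102), np.float64(0.1503)] [np.float64(0.0399), np.float64(0.0396), np.float64(0.04)]
scene [np.float64(0.0302), np.float64(0.0694), np.float64(0.1092), np.float64(0.1494)] [np.float64(0.0393), np.float64(0.0398), np.float64(0.0402)]
```

```bash
python3 -c "
from rig import robot
print(robot.hand_in())"
```

```text
the job is handed in; nothing more can be done
None
```

The row of four carriers is home against the small steel stop with no gaps, and I handed the job in at about 11 s of the 38 s allowed.

I pushed the rear carrier with the shut fingertips at no more than about 35 mm/s, slowing to a creep near the end. The TCP halted and the push force rose to about 12 N. I then backed the hand straight off, lifted it and moved it well clear.

| Check after the push | Top camera | Scene camera | Ideal |
|---|---|---|---|
| Carrier distances from the stop, front to rear (mm) | 30.8 / 70.6 / 110.2 / 150.3 | 30.2 / 69.4 / 109.2 / 149.4 | 30 / 70 / 110 / 150 |
| Spacing between neighbours (mm) | 39.6–40.0 | 39.3–40.2 | 40 |

In the final pictures the carriers stand flat and upright. The jar, measuring cylinder, screw cap and pen are at their starting pixels in the top view.

The only disagreement was early on: the two fixed cameras differed by about 4–6 mm on absolute position. I settled that with the wrist camera before going down into the lane.

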